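# Pack the measuring kit into its tray

### The job

Pack the solder reel, the amplifier module, the blue bottle and the spray can into the grey tray beside the power brick, all four standing upright and flat on the tray's floor, with the amplifier right next to its power brick. Set things down, do not drop or knock them over, and leave the brick lying at its end of the tray. Leave the tape roll, the vice and the handheld analyser where they are.

Things in the scene. Friction and masses are not known exactly. Their poses are not given: they have to be found in the camera images.
- tray: low open stacking tray of grey plastic, fixed to the bench. Inside 176 mm (its x) by 134 mm (its y); walls 4 mm thick with a rim 6 mm farther out (outside 196 x 154 mm over the rim), rim top 38 mm above the bench, floor 4 mm thick. Origin: centre of its underside, on the bench; z up. The power brick lies inside at its -x end.
- brick: black power-supply brick with a white label, 46 (x) x 118 (y) x 32 mm high, loose, 0.35 kg, lying in the tray across the -x end, its axes within 1 degree of the tray's. Origin: centre of its underside.
- amplifier: amplifier module standing upright: bare aluminium box with a black finned heat sink on its +x side; 50 mm (x) by 70 mm (y) by 84 mm high over all, flat enough to grip on any side, with two thin brass sockets 12 mm high on top. Edges rounded 3 mm. About 0.45 kg. Origin: centre of its underside; z up.
- spray_can: red and white aerosol can with a white cap, 52 mm diameter over its whole height (cap included), 150 mm high, about 0.25 kg, standing upright. Origin: centre of its underside; z up.
- bottle: blue plastic solvent bottle with a white paper label and a white cap: body 60 mm diameter up to 105 mm, then a cap 32 mm in diameter up to 135 mm. About 0.25 kg, standing upright. Origin: centre of its underside; z up.
- reel: full reel of solder with green flanges, standing upright: a cylinder of 62 mm diameter, 66 mm high, about 0.5 kg. Origin: centre of its underside; z up.
- tape: orange roll of tape lying flat, bystander: 96 mm outer diameter, 24 mm high. Origin: centre of its underside.
- vice: small yellow bench vice, bystander, loose: base 85 mm (x) by 70 mm (y), 76 mm high, its screw and handle reach 57 mm out on the +x side. Origin: centre of its base's underside.
- analyser: grey handheld measuring instrument with a blue screen, leaning back on its stand, bystander: takes 160 mm (x) by 120 mm (y), 150 mm high. Origin: on the bench under its middle.

How it is judged:
By the outcome, as a careful person would: the job done as asked, in the order asked, and still so for the second after the job is handed in, with the robot touching nothing.
It also fails if it takes over 72 s, if anything falls off the work surface, if the arm or the gripper's body presses on something with over 40 N, if the wrist force passes 120 N, or if a joint passes its speed limit or range.

### The arm

A 6-joint arm with a two-finger parallel gripper is mounted at the origin on the work surface. World frame = base frame: x ahead of the robot, y to its left, z up, the work surface at z = 0. Lengths are in m, angles in rad, forces in N, time in s.
With the tool pointing down it reaches from about 0.35 to 0.85 m from the base axis. Payload 8.1 kg.
Tool frame: the origin (TCP) lies at the very end of the fingers, on their centre line; the grasp point (between the pads) lies 19 mm behind it; z points along the fingers, y is the direction in which the jaws open and shut (so a half turn about z gives the same grasp; the last joint's range is limited). The gripper opens to 85 mm and grips with 20 to 120 N. Pads are 22 mm wide; open, the fingers measure 114 mm over their backs; the gripper's body (76 mm by 85 mm) begins 54 mm behind the grasp point. The pads swing forward as they close: fully open they stand 13 mm farther back than shut.
Start: joints at [-1.233, 0.13, 1.488, -0, 1.523, -0.085], TCP at [0.246, -0.547, 0.231] pointing down, gripper open.
Joint ranges: [-2.96, 2.96], [-0.89, 2.26], [0.02, 2.5], [-1.34, 4.48], [0, 2.73], [-2.66, 2.66]. Speed limits (rad/s): [2.39, 2.39, 2.79, 3.14, 3.14, 3.14].

### API

Orientations are given as [roll, pitch, yaw] about the fixed x, y, z axes, in that order (R = Rz(yaw) Ry(pitch) Rx(roll)).
In Python, from rig import r gives the robot as it stands.
- The arm moves only by the tool drive_tool, never from a script. Its argument "commands" is one flat list of numbers, 4 for each row, row after row: the shift along the tool's x, y, z in mm, then the turn about the tool's z in rad. In form: [dx, dy, dz, roll, dx, dy, dz, roll, ...]. A call has 1 to 5 rows; each row is the pose to reach, as a shift and turn from the pose commanded when the call began, along the tool's axes at that moment; what a row does not reach only later rows make up. A row lasts 1/10 s, in which the tool goes at most 50 mm and 8.59 degrees, less where a joint would pass 70% of its speed; a pose out of reach is approached as far as the arm can. A call with a gripper value outside its range is refused whole. "jaw" is the finger opening in mm, from 0 to 85.4, set as the call begins (left out, the last holds). The fingers move at their own pace and stop on an object; the grip force is fixed at half the most. Time passes only in rows, so rows that repeat a pose let the fingers close. It gives the time, the measured TCP pose, the force and the opening at its end, in the units of the state.
- r.observe(): the state, without advancing time (a new reading comes with each control period).
- r.camera(name): name is "scene" or "top"; returns the picture (420x560x3 uint8, blue, green, red); there is no depth.
- r.camera_params(name): a dict with "fx", "fy", "cx", "cy" (pixels), "D" ([k1, k2, p1, p2, k3] as OpenCV has them; the pictures are not rectified), "rvec" (rotation vector, rad) and "tvec" (3), from world to camera coordinates, as OpenCV has them. Camera axes: x right, y down, z forward; pixel columns grow to the right and rows downward; lengths in m; the calibration is good to about 2 mm. A picture is of the moment at which its call begins. camera_params takes no time and is no camera call.
- r.close_job(): hands the job in, once; it reports no verdict.
The state is a dict: "clock": time; "joints": joint angles; "joint_vel": joint speeds; "effort": joint torques, N m; "ee_pos": TCP position; "tool_rot": TCP orientation; "ft_force": force on the tool from outside, world axes, zero at the start; "ft_torque": the same for the moment, N m; "opening": finger opening in m.
Only numpy, scipy, OpenCV 4.12 (cv2) and the standard library are available. Lean on these libraries where they do the work, as an engineer would, in place of code of your own. Each camera call takes 0.05 s, during which the arm holds its last target. There are 200 camera calls.

## Working session

There is one attempt and no reset: what is moved stays moved. The work goes in short steps, Python scripts to look and compute and a tool call to move; the robot and the scene stay as the last step left them, time stands still between calls to the robot, and variables do not carry over. Pictures are saved under pics/ and viewed, about 8 in all and at most 12, crops included, and the job is handed in when it is done.

Besides the shell and the picture viewer there is one more tool, called by a JSON object that holds its "name" and its "arguments", one argument or row to a line. drive_tool: Moves the arm, as the interface text tells. Its arguments: {"type":"object","properties":{"commands":{"type":"array"},"jaw":{"type":"number"}},"required":["commands"]}

```bash
mkdir -p pics; ls; python3 - <<'E'
from rig import r
import cv2
for n in("scene","top"):
    im=r.camera(n); cv2.imwrite(f"pics/{n}0.png",cv2.resize(im,(784,588),interpolation=cv2.INTER_CUBIC)); print(n,r.camera_params(n))
print(r.observe())
E
```

```text
pics
scene {'fx': 434.81674330236604, 'fy': 434.81674330236604, 'cx': 280.5509802212024, 'cy': 205.3814824729418, 'D': array([-0.13750466,  0.        ,  0.        ,  0.        ,  0.        ]), 'rvec': array([ 1.0389208 ,  2.63628893, -0.800246  ]), 'tvec': array([ 0.4218857 , -0.30715523,  1.38315298])}
top {'fx': 399.86750814626004, 'fy': 399.86750814626004, 'cx': 278.4261615419853, 'cy': 211.14134419995904, 'D': array([-0.03479034,  0.        ,  0.        ,  0.        ,  0.        ]), 'rvec': array([ 2.14507135, -2.16209453,  0.14498591]), 'tvec': array([0.00645243, 0.59548076, 0.87703856])}
{'clock': 0.1, 'joints': array([-1.23344851e+00,  1.31101128e-01,  1.48916895e+00,  1.13670051e-05,
        1.52302073e+00, -8.53821029e-02]), 'joint_vel': array([-0.00088462, -0.00065066, -0.00450314, -0.00088119,  0.00039497,
        0.00049972]), 'effort': array([ 5.43287624e-04, -5.70950103e+01, -5.01943016e+01, -3.57442912e-05,
        8.11624748e-03, -2.99021292e-05]), 'ee_pos': array([ 0.24601838, -0.54669337,  0.23034088]), 'tool_rot': array([-3.13990165e+00, -1.56127981e-04,  4.22729240e-01]), 'ft_force': array([0.14620049, 0.52691977, 0.07295424]), 'ft_torque': array([-0.04521596, -0.01085588,  0.0467725 ]), 'opening': 0.08564521344057426}
```

View pics/scene0.png

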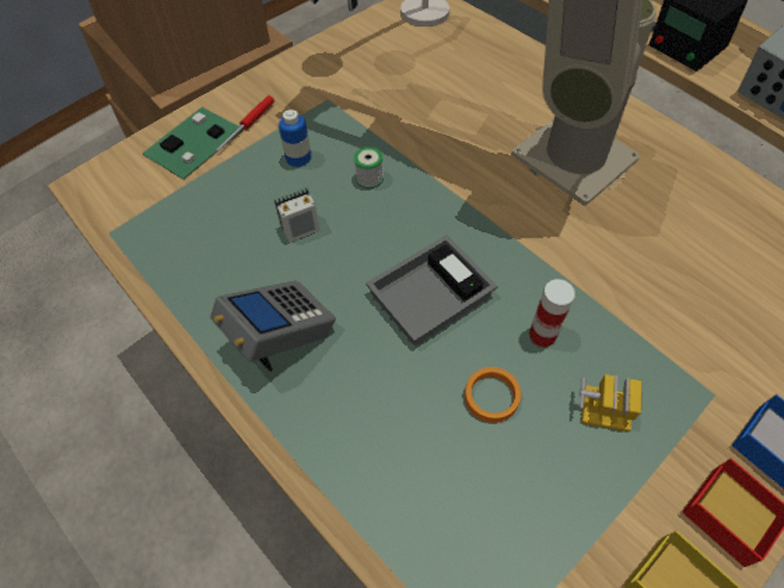

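View pics/top0.png

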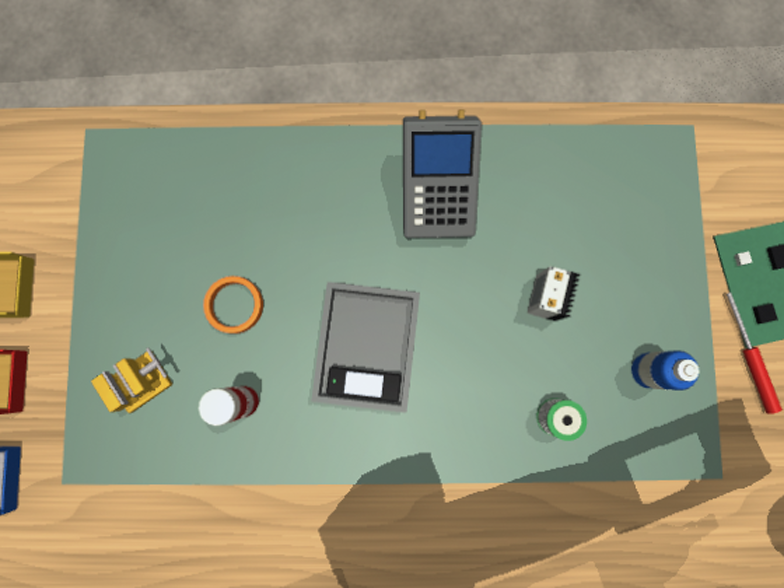

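The scene shows the tray at (430,290) with the brick towards the robot. In top view: tray centre (365,347), amp (555,293), reel (567,420), bottle (687,370), can (215,407). Next I'll take enlarged crops.

```bash
cat > h.py <<'E'
import numpy as np, cv2
from rig import r
P={}
def par(n):
    if n not in P:
        p=r.camera_params(n); P[n]=(np.array([[p['fx'],0,p['cx']],[0,p['fy'],p['cy']],[0,0,1.]]),p['D'],p['rvec'],p['tvec'])
    return P[n]
def proj(n,pts):
    K,D,rv,tv=par(n); return cv2.projectPoints(np.float64(pts).reshape(-1,3),rv,tv,K,D)[0].reshape(-1,2)
def back(n,px,z):
    K,D,rv,tv=par(n); R=cv2.Rodrigues(rv)[0]
    u=cv2.undistortPoints(np.float64(px).reshape(-1,1,2),K,D).reshape(-1,2)
    d=np.c_[u,np.ones(len(u))]@R; c=-R.T@tv
    return c+d*((z-c[2])/d[:,2])[:,None]
def crop(im,x0,y0,w,h,s): return cv2.resize(im[y0:y0+h,x0:x0+w],None,fx=s,fy=s,interpolation=cv2.INTER_CUBIC)
E
python3 - <<'E'
from h import *
im=r.camera("top"); s=r.camera("scene")
cv2.imwrite("pics/a.png",np.vstack([crop(im,365,180,140,52,5.5),crop(im,365,232,140,52,5.5)]) )
cv2.imwrite("pics/b.png",crop(im,135,195,170,105,4.7))
for n in("top","scene"):
    K,D,rv,tv=par(n); print(n,-cv2.Rodrigues(rv)[0].T@tv)
g=lambda l:np.array(l)/1.4
print(back("top",g([(328,283),(419,291),(406,411),(310,403)]),.038).round(4))
print(back("top",g([(567,420)]),.066),back("top",g([(687,370)]),.135),back("top",g([(215,407)]),.15),back("top",g([(555,293)]),.09))
E
```

```text
top [0.47429003 0.00386602 0.94808736]
scene [0.99079535 0.4710791  0.99088501]
[[ 0.6174  0.1033  0.038 ]
 [ 0.603  -0.0463  0.038 ]
 [ 0.4094 -0.0227  0.038 ]
 [ 0.4231  0.131   0.038 ]]
[[ 0.39500505 -0.27171973  0.066     ]] [[ 0.47011049 -0.42986383  0.135     ]] [[0.42455959 0.24921811 0.15      ]] [[ 0.5908455  -0.25466925  0.09      ]]
```

View pics/a.png

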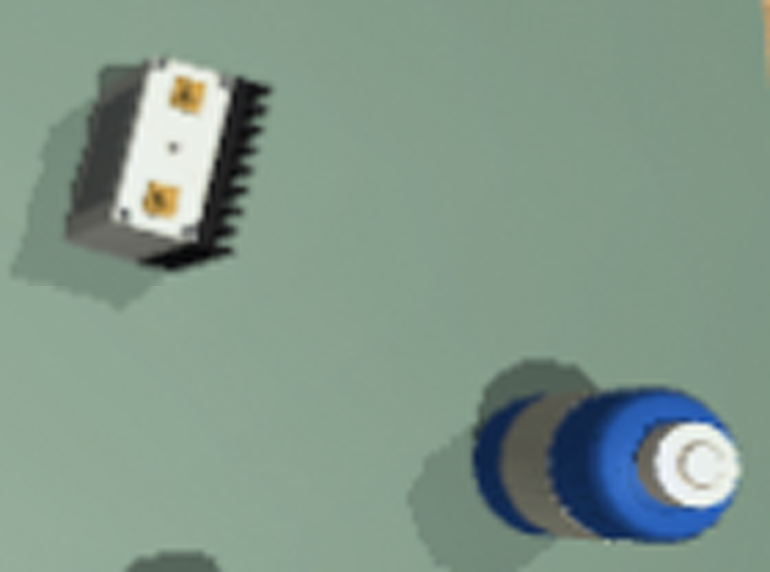

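View pics/b.png

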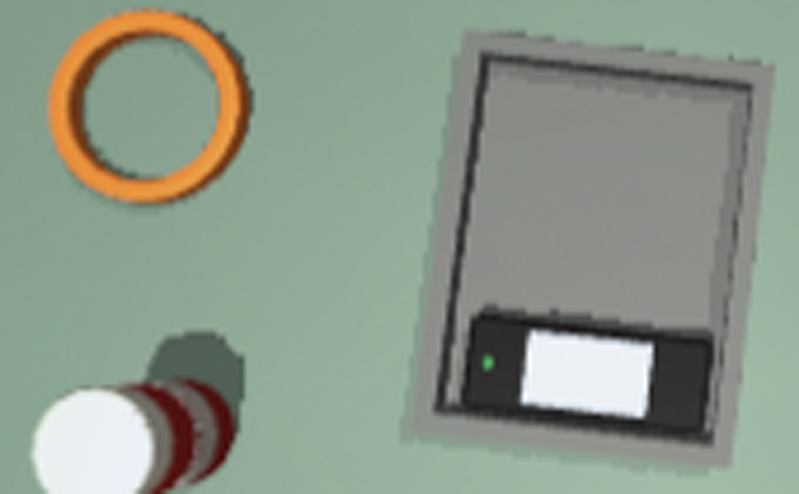

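Crop a: amp plate corners at (151,60), (232,84), (195,240), (115,215), with the fin edge from (272,88) to (236,250), and the bottle cap centred at (700,465). Crop b: tray rim corners at (467,31), (774,66), (733,466), (412,436), brick far edge from (480,312) to (714,336), and the can top centred at (94,447).

```bash
python3 - <<'E'
from h import *
A=lambda l:(np.array(l)+.5)/5.5-.5+[365,180]
B=lambda l:(np.array(l)+.5)/4.7-.5+[135,195]
dg=lambda v:np.degrees(np.arctan2(v[1],v[0])).round(1)
t=back("top",B([(467,31),(774,66),(733,466),(412,436)]),.038)
print("tray",t.round(4).tolist(),t.mean(0), [np.linalg.norm(t[i]-t[(i+1)%4]).round(4) for i in range(4)], dg(t[0]-t[3]),dg(t[1]-t[2]),dg(t[0]-t[1])-90,dg(t[3]-t[2])-90)
b=back("top",B([(480,312),(714,336)]),.036);c=t.mean(0);a=(dg(t[0]-t[3])+dg(t[1]-t[2])+dg(t[0]-t[1])-90+dg(t[3]-t[2])-90)/4;ar=np.radians(a)
R=np.array([[np.cos(ar),np.sin(ar)],[-np.sin(ar),np.cos(ar)]])
print("yaw",a,"brick far edge in tray",((b-c)[:,:2]@R.T).round(4).tolist())
p=back("top",A([(151,60),(272,88),(236,250),(115,215)]),.084)
print("amp",p.round(4).tolist(),p.mean(0).round(4),[np.linalg.norm(p[i]-p[(i+1)%4]).round(4) for i in range(4)],dg(p[0]-p[3])-90,dg(p[1]-p[2])-90,dg(p[1]-p[0]),dg(p[2]-p[3]))
print("bottle",back("top",A([(697,465)]),.135),"can",back("top",B([(94,447)]),.15))
# scene refinement: read from view0 (784 px)
s=(np.array([(369,157),(291,116),(558,293),(296,202)])+.5)/1.4-.5
for q,z in zip(s,(.066,.135,.15,.084)): print(back("scene",[q],z).round(4))
E
```

```text
tray [[0.6196, 0.104, 0.038], [0.6011, -0.0463, 0.038], [0.409, -0.0239, 0.038], [0.4242, 0.1291, 0.038]] [0.51348644 0.04072844 0.038     ] [np.float64(0.1514), np.float64(0.1934), np.float64(0.1538), np.float64(0.197)] -7.3 -6.6 -7.0 -5.700000000000003
yaw -6.650000000000002 brick far edge in tray [[-0.037, 0.0524], [-0.0362, -0.0609]]
amp [[0.6335, -0.2488, 0.084], [0.6218, -0.297, 0.084], [0.5568, -0.2791, 0.084], [0.5712, -0.2315, 0.084]] [ 0.5958 -0.2641  0.084 ] [np.float64(0.0496), np.float64(0.0674), np.float64(0.0497), np.float64(0.0647)] -105.5 -105.4 -103.6 -106.8
bottle [[ 0.47039609 -0.43114303  0.135     ]] can [[0.426497  0.2472223 0.15     ]]
[[ 0.3955 -0.268   0.066 ]]
[[ 0.4772 -0.4207  0.135 ]]
[[0.4309 0.2501 0.15  ]]
[[ 0.5953 -0.26    0.084 ]]
```

```bash
cat >> h.py <<'E'
TC=np.array([.5135,.0407]);TY=np.radians(-6.7)
def tray(x,y): return TC+np.array([[np.cos(TY),-np.sin(TY)],[np.sin(TY),np.cos(TY)]])@np.array([x,y])/1000
def go(*wp):
    """wp: (x,y,z,psi_deg); shifts (tool frame at first) from current pose"""
    o=r.observe(); p=o['ee_pos']; ps=o['tool_rot'][2]
    print("now",p.round(4),np.degrees(ps).round(1),"t",o['clock'])
    for x,y,z,q in wp:
        d=np.array([x,y,z])-p; c,s=np.cos(ps),np.sin(ps)
        t=(np.radians(q)-ps+np.pi)%(2*np.pi)-np.pi
        print(np.r_[1000*np.array([c*d[0]+s*d[1], s*d[0]-c*d[1], -d[2]]),-t].round(3).tolist())
E
python3 - <<'E'
from h import *
q=24.2
x,y=tray(55,34);print(x,y)
go((.395,-.27,.15,q),(.395,-.27,.037,q),(.395,-.27,.14,q),(x,y,.14,q),(x,y,.043,q))
E
```

```text
0.572091190785994 0.06805091154384521
now [ 0.2461 -0.5468  0.2306] 24.2 t 0.2
[249.371, -191.364, 80.632, 0.0]
[249.371, -191.364, 193.632, 0.0]
[249.371, -191.364, 90.632, 0.0]
[549.571, -426.991, 90.632, 0.0]
[549.571, -426.991, 187.632, 0.0]
```

{"name": "drive_tool", "arguments": {
  "commands": [40,-30,0,0,80,-60,0,0,120,-90,20,0,160,-120,40,0,200,-150,60,0],
  "jaw": 85
}}

```text
clock: 0.7
ee_pos: [0.3624, -0.336, 0.175]
tool_rot: [3.141, -0.0, 0.422]
ft_force: [0.3, 0.6, 0.1]
opening: 0.0853
```

{"name": "drive_tool", "arguments": {
  "commands": [25,-20,10,0,49,-41,20,0,49,-41,20,0,49,-41,20,0]
}}

```text
clock: 1.1
ee_pos: [0.3898, -0.2797, 0.1554]
tool_rot: [-3.141, 0.0, 0.425]
ft_force: [-0.3, -0.1, 0.7]
opening: 0.0846
```

```bash
python3 - <<'E'
from h import *
im=r.camera("top");s=r.camera("scene")
cv2.imwrite("pics/c.png",np.hstack([crop(im,345,230,110,100,3.6),crop(s,220,60,110,100,3.6)]))
go((.395,-.27,.037,24.2))
E
```

```text
now [ 0.3897 -0.281   0.1561] 24.2 t 1.2
[9.376, -7.885, 119.052, 0.0]
```

View pics/c.png

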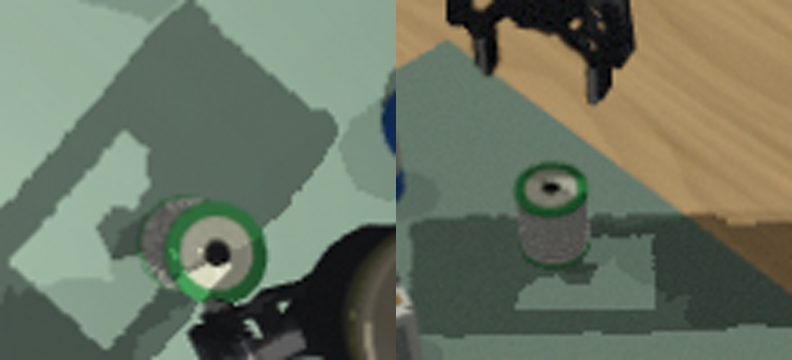

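```bash
python3 - <<'E'
from h import *
S=lambda l:(np.array(l)+.5)/3.6-.5
print("reel top: top cam",back("top",[S((215,251))+[345,230]],.066),"scene",back("scene",[S((155,188))+[220,60]],.066))
o=r.observe()['ee_pos'];print("tcp proj scene",proj("scene",[o])," fingertips mid read",S((145,88))+[220,60], "top",proj("top",[o])) 
E
```

```text
reel top: top cam [[ 0.39638803 -0.27038234  0.066     ]] scene [[ 0.39667707 -0.2699322   0.066     ]]
tcp proj scene [[260.48229366  85.92992483]]  fingertips mid read [259.91666667  84.08333333] top [[424.34965426 306.73489334]]
```

Reel confirmed at (0.3965, -0.270). Go down and grip it.

{"name": "drive_tool", "arguments": {
  "commands": [11,-7,30,0,11,-7,70,0,11,-7,100,0,11,-7,119,0,11,-7,119,0]
}}

```text
clock: 1.7
ee_pos: [0.3945, -0.2688, 0.0338]
tool_rot: [-3.137, 0.002, 0.421]
ft_force: [0.3, -0.4, 0.7]
opening: 0.0852
```

{"name": "drive_tool", "arguments": {
  "commands": [0,0,0,0,0,0,0,0,0,0,0,0,0,0,0,0,0,0,0,0],
  "jaw": 50
}}

```text
clock: 2.2
ee_pos: [0.3983, -0.271, 0.0389]
tool_rot: [3.137, -0.001, 0.423]
ft_force: [-0.7, -2.4, 7.8]
opening: 0.0598
```

{"name": "drive_tool", "arguments": {
  "commands": [0,0,-10,0,0,0,-40,0,0,0,-75,0,0,0,-110,0,0,0,-110,0]
}}

```text
clock: 2.7
ee_pos: [0.3995, -0.2713, 0.1528]
tool_rot: [3.133, -0.004, 0.423]
ft_force: [1.2, -0.8, -3.5]
opening: 0.0607
```

```bash
python3 - <<'E'
from h import *
x,y=tray(55,34)
go((x,y,.14,24.2),(x,y,.042,24.2));print(r.observe()['opening'],r.observe()['ft_force'])
E
```

```text
now [ 0.3995 -0.2713  0.1528] 24.2 t 2.7
[296.694, -238.584, 12.778, 0.001]
[296.694, -238.584, 110.778, 0.001]
0.06069636698291197 [ 1.16743416 -0.844529   -3.52819097]
```

{"name": "drive_tool", "arguments": {
  "commands": [30,-24,0,0,68,-54,0,0,106,-85,0,0,144,-116,0,0,182,-146,0,0]
}}

```text
clock: 3.2
ee_pos: [0.5025, -0.0593, 0.1455]
tool_rot: [-3.14, 0.001, 0.423]
ft_force: [0.7, -1.0, -4.8]
opening: 0.0603
```

{"name": "drive_tool", "arguments": {
  "commands": [38,-31,0,0,76,-62,0,0,100,-81,0,0,115,-93,0,0,115,-93,0,0]
}}

```text
clock: 3.7
ee_pos: [0.5694, 0.0726, 0.1454]
tool_rot: [-3.14, 0.001, 0.426]
ft_force: [0.2, -0.8, -4.1]
opening: 0.0601
```

```bash
python3 - <<'E'
from h import *
im=r.camera("top");s=r.camera("scene")
cv2.imwrite("pics/d.png",np.hstack([crop(im,215,195,100,100,4),crop(s,240,130,100,100,4)]))
x,y=tray(55,34)
go((x,y,.042,24.2))
E
```

```text
now [0.5688 0.0701 0.1456] 24.3 t 3.8
[2.122, 3.239, 103.603, 0.001]
```

View pics/d.png

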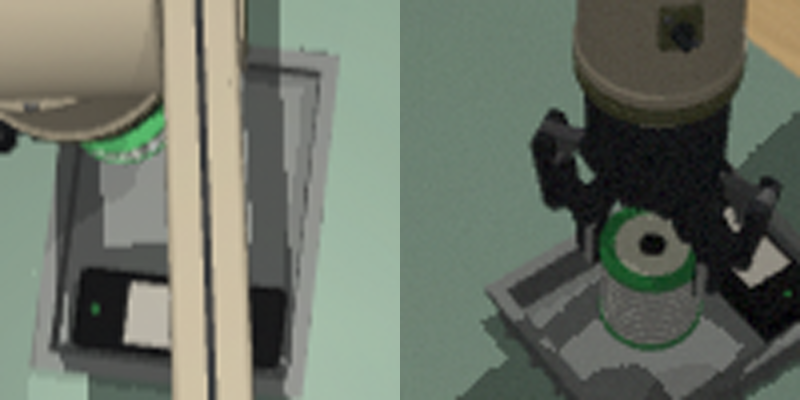

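```bash
python3 - <<'E'
from h import *
S=lambda l:(np.array(l)+.5)/4-.5
print(back("scene",[S((250,243))+[240,130]],.174), tray(55,34))
E
```

```text
[[0.56883958 0.07054713 0.174     ]] [0.57209119 0.06805091]
```

{"name": "drive_tool", "arguments": {
  "commands": [2,3,30,0,2,3,65,0,2,3,90,0,2,3,100,0,2,3,100,0]
}}

```text
clock: 4.3
ee_pos: [0.5713, 0.0672, 0.0456]
tool_rot: [-3.141, 0.003, 0.421]
ft_force: [0.4, -0.5, -3.7]
opening: 0.0602
```

{"name": "drive_tool", "arguments": {
  "commands": [0,0,1,0,0,0,2,0,0,0,3,0,0,0,3,0]
}}

```text
clock: 4.7
ee_pos: [0.573, 0.0686, 0.044]
tool_rot: [3.141, -0.001, 0.423]
ft_force: [1.0, 0.5, -5.2]
opening: 0.0603
```

{"name": "drive_tool", "arguments": {
  "commands": [0,0,0.5,0,0,0,1,0,0,0,1,0]
}}

```text
clock: 5.0
ee_pos: [0.5729, 0.0687, 0.0429]
tool_rot: [3.141, -0.0, 0.423]
ft_force: [-2.0, 0.1, -1.0]
opening: 0.0605
```

{"name": "drive_tool", "arguments": {
  "commands": [0,0,0.5,0,0,0,1,0,0,0,1,0]
}}

```text
clock: 5.3
ee_pos: [0.573, 0.0687, 0.0429]
tool_rot: [3.141, -0.0, 0.423]
ft_force: [-6.1, 0.2, 9.6]
opening: 0.0601
```

Contact with the tray floor; release and retreat, then head to the amplifier.

{"name": "drive_tool", "arguments": {
  "commands": [0,0,-0.5,0,0,0,-0.5,0,0,0,-0.5,0,0,0,-0.5,0],
  "jaw": 78
}}

```text
clock: 5.7
ee_pos: [0.5729, 0.0686, 0.0421]
tool_rot: [3.141, -0.0, 0.423]
ft_force: [0.7, -0.5, -0.2]
opening: 0.0782
```

{"name": "drive_tool", "arguments": {
  "commands": [0,0,-15,0,0,0,-50,0,0,0,-95,0,0,0,-120,0,0,0,-120,0]
}}

```text
clock: 6.2
ee_pos: [0.5763, 0.0687, 0.1692]
tool_rot: [3.138, -0.009, 0.423]
ft_force: [0.3, -0.9, 0.5]
opening: 0.078
```

```bash
python3 - <<'E'
from h import *
go((.5955,-.263,.163,-15.3))
E
```

```text
now [0.5763 0.0687 0.1692] 24.2 t 6.2
[-118.552, 310.397, 6.156, 0.69]
```

{"name": "drive_tool", "arguments": {
  "commands": [-14,37,0,0.13,-29,77,0,0.27,-45,118,0,0.41,-61,160,0,0.55,-77,202,0,0.69],
  "jaw": 85
}}

```text
clock: 6.7
ee_pos: [0.585, -0.1488, 0.1621]
tool_rot: [-3.142, 0.0, -0.273]
ft_force: [1.4, 0.3, -1.3]
opening: 0.0851
```

```bash
python3 - <<'E'
from h import *
go((.5955,-.263,.163,-15.3))
E
```

```text
now [ 0.585  -0.1488  0.1621] -15.6 t 6.7
[40.912, 107.184, -0.927, -0.006]
```

{"name": "drive_tool", "arguments": {
  "commands": [14,37,0,0,28,74,0,0,39,103,0,0,39,103,0,0,39,103,0,0]
}}

```text
clock: 7.2
ee_pos: [0.5953, -0.2572, 0.1616]
tool_rot: [-3.141, 0.001, -0.269]
ft_force: [-0.3, 0.3, 0.9]
opening: 0.0848
```

```bash
python3 - <<'E'
from h import *
im=r.camera("top");s=r.camera("scene")
cv2.imwrite("pics/e.png",np.hstack([crop(im,365,170,80,80,5),crop(s,180,110,80,80,5)]))
go((.5955,-.263,.06,-15.3))
E
```

```text
now [ 0.5956 -0.2558  0.1618] -15.3 t 7.3
[1.765, 7.027, 101.812, 0.0]
```

View pics/e.png

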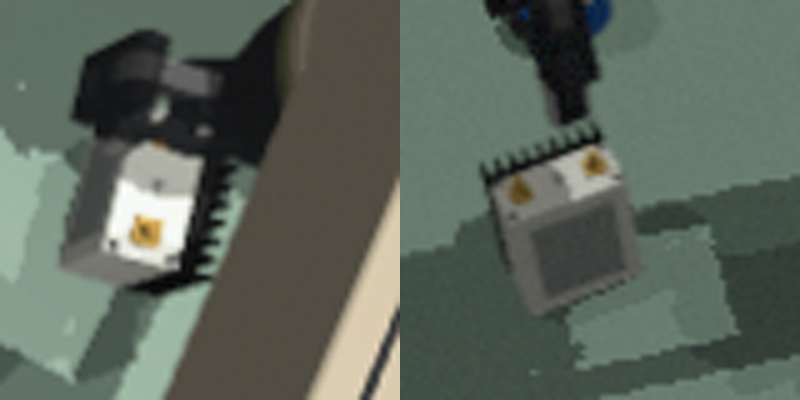

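```bash
python3 - <<'E'
from h import *
S=lambda l:(np.array(l)+.5)/5-.5+[180,110]
dg=lambda v:np.degrees(np.arctan2(v[1],v[0])).round(1)
p=back("scene",S([(102,222),(225,178),(198,124),(82,163)]),.084);print(p.round(4).tolist(),p.mean(0),[np.linalg.norm(p[i]-p[(i+1)%4]).round(4) for i in range(4)],dg(p[1]-p[0]),dg(p[2]-p[3]))
w=[(.5955+a,-.263+b,.084) for a,b in [(0,0)]]
a=np.radians(-105.3);R=np.array([[np.cos(a),-np.sin(a)],[np.sin(a),np.cos(a)]])
q=np.array([[-25,-35],[-25,35],[25,35],[25,-35]])/1000@R.T+[.5955,-.263]
q3=np.c_[q,np.full(4,.084)]; print(((proj("scene",q3)-[180,110]+.5)*5-.5).round(0).tolist()); print(((proj("top",q3)-[365,170]+.5)*5-.5).round(0).tolist())
E
```

```text
[[0.6398, -0.2531, 0.084], [0.5708, -0.231, 0.084], [0.5566, -0.2736, 0.084], [0.622, -0.2959, 0.084]] [ 0.59730951 -0.26338458  0.084     ] [np.float64(0.0724), np.float64(0.0449), np.float64(0.0692), np.float64(0.0463)] 162.2 161.2
[[230.0, 177.0], [113.0, 223.0], [81.0, 163.0], [195.0, 119.0]]
[[101.0, 252.0], [136.0, 99.0], [246.0, 128.0], [212.0, 281.0]]
```

{"name": "drive_tool", "arguments": {
  "commands": [2,7,20,0,2,7,60,0,2,7,95,0,2,7,112,0,2,7,112,0]
}}

```text
clock: 7.8
ee_pos: [0.5937, -0.2618, 0.0467]
tool_rot: [-3.14, 0.006, -0.266]
ft_force: [-0.1, 0.1, -1.3]
opening: 0.0852
```

{"name": "drive_tool", "arguments": {
  "commands": [0,0,0,0,0,0,0,0,0,0,0,0,0,0,0,0,0,0,0,0],
  "jaw": 40
}}

```text
clock: 8.3
ee_pos: [0.5979, -0.265, 0.0532]
tool_rot: [3.141, -0.005, -0.267]
ft_force: [-0.0, 1.1, 8.0]
opening: 0.0493
```

{"name": "drive_tool", "arguments": {
  "commands": [0,0,-10,0,0,0,-40,0,0,0,-80,0,0,0,-110,0,0,0,-110,0]
}}

```text
clock: 8.8
ee_pos: [0.5988, -0.2658, 0.167]
tool_rot: [3.139, -0.01, -0.267]
ft_force: [1.9, -0.7, -3.8]
opening: 0.0493
```

```bash
python3 - <<'E'
from h import *
x,y=tray(-7,-29);print(x,y)
go((x,y,.16,83.3)); go((.535,-.13,.16,0))
E
```

```text
0.5031643540773499 0.012714746323079232
now [ 0.5988 -0.2658  0.167 ] -15.3 t 8.8
[-165.744, -243.355, 6.965, -1.721]
now [ 0.5988 -0.2658  0.167 ] -15.3 t 8.8
[-97.348, -114.115, 6.965, -0.267]
```

{"name": "drive_tool", "arguments": {
  "commands": [-12,-17,0,-0.14,-26,-38,0,-0.28,-40,-59,0,-0.42,-54,-80,0,-0.56,-68,-100,0,-0.7]
}}

```text
clock: 9.3
ee_pos: [0.555, -0.1484, 0.1579]
tool_rot: [-3.139, 0.002, 0.438]
ft_force: [-0.2, 0.3, -4.0]
opening: 0.0489
```

```bash
python3 - <<'E'
from h import *
x,y=tray(-7,-29)
go((x,y,.16,83.3))
E
```

```text
now [ 0.555  -0.1484  0.1579] 25.1 t 9.3
[21.431, -167.86, -2.132, -1.015]
```

{"name": "drive_tool", "arguments": {
  "commands": [3,-26,0,-0.14,7,-52,0,-0.28,11,-78,0,-0.42,15,-104,0,-0.56,18,-130,0,-0.7]
}}

```text
clock: 9.8
ee_pos: [0.5169, -0.023, 0.1581]
tool_rot: [-3.139, 0.001, 1.138]
ft_force: [0.6, 0.5, -5.1]
opening: 0.0488
```

```bash
python3 - <<'E'
from h import *
x,y=tray(-7,-29)
go((x,y,.16,83.3))
E
```

```text
now [ 0.5169 -0.023   0.1581] 65.2 t 9.8
[26.705, -27.409, -1.872, -0.315]
```

{"name": "drive_tool", "arguments": {
  "commands": [10,-11,0,-0.14,20,-21,0,-0.26,26,-26,0,-0.315,26,-26,0,-0.315,26,-26,0,-0.315]
}}

```text
clock: 10.3
ee_pos: [0.5053, 0.0103, 0.1589]
tool_rot: [-3.14, 0.0, 1.446]
ft_force: [0.6, 0.1, -4.2]
opening: 0.0491
```

```bash
python3 - <<'E'
from h import *
im=r.camera("top");s=r.camera("scene")
cv2.imwrite("pics/f.png",np.hstack([crop(im,215,195,100,100,4),crop(s,240,130,100,100,4)]))
x,y=tray(-7,-29)
go((x,y,.057,83.3))
E
```

```text
now [0.5057 0.0099 0.1595] 82.8 t 10.4
[2.452, -2.909, 102.453, -0.008]
```

View pics/f.png

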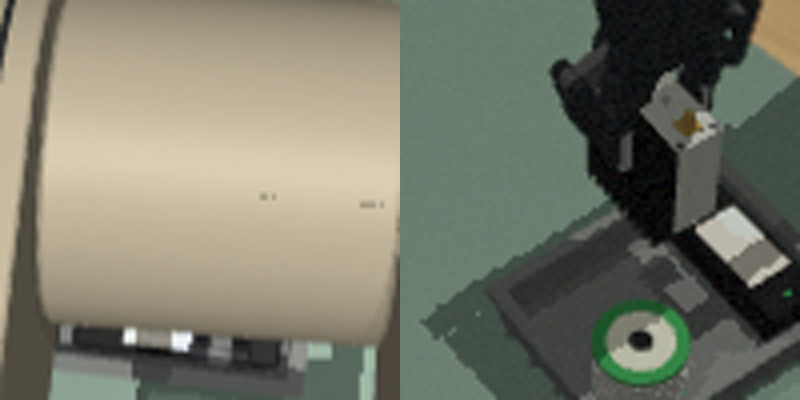

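```bash
python3 - <<'E'
from h import *
S=lambda l:(np.array(l)+.5)/4-.5+[240,130]
R=np.array([[np.cos(TY),np.sin(TY)],[-np.sin(TY),np.cos(TY)]])
print("reel tray",R@(back("scene",S([(241,341)]),.070)[0,:2]-TC))
e=r.observe()['ee_pos'];print("tcp tray",R@(e[:2]-TC))
for p,z in [((316,212),.107),((320,130),.191)]: print("corner -x+y tray",R@(back("scene",S([p]),z)[0,:2]-TC))
# brick top: label / edge reads in scene
x,y=tray(-36.5,59);print("pred brick +x+y top corner px",((proj("scene",[(*tray(-36.5,59),.036),(*tray(-36.5,-59),.036)])-[240,130]+.5)*4-.5).round())
E
```

```text
reel tray [0.05449208 0.03535395]
tcp tray [-0.00411024 -0.03147522]
corner -x+y tray [-0.02714915  0.00527696]
corner -x+y tray [-0.0240213  0.0052389]
pred brick +x+y top corner px [[372. 323.]
 [262. 206.]]
```

```bash
python3 - <<'E'
from h import *
x,y=tray(-9,-29.5)
go((x,y,.057,83.3))
E
```

```text
now [0.5057 0.0099 0.1595] 82.8 t 10.4
[1.936, -4.905, 102.453, -0.008]
```

{"name": "drive_tool", "arguments": {
  "commands": [2,-5,10,0,2,-5,25,0,2,-5,40,0,2,-5,55,0,2,-5,65,0]
}}

```text
clock: 10.9
ee_pos: [0.5, 0.013, 0.0924]
tool_rot: [-3.139, 0.0, 1.448]
ft_force: [0.2, 0.5, -5.2]
opening: 0.0492
```

{"name": "drive_tool", "arguments": {
  "commands": [0,0,5,0,0,0,13,0,0,0,23,0,0,0,31,0,0,0,31,0]
}}

```text
clock: 11.4
ee_pos: [0.5002, 0.0131, 0.0626]
tool_rot: [-3.139, 0.0, 1.448]
ft_force: [-1.0, 0.2, -5.3]
opening: 0.0494
```

```bash
python3 - <<'E'
from h import *
R=np.array([[np.cos(TY),np.sin(TY)],[-np.sin(TY),np.cos(TY)]])
o=r.observe();print(R@(o['ee_pos'][:2]-TC),o['ee_pos'],o['ft_force'],o['opening'])
E
```

```text
[-0.00994134 -0.02897339] [0.50024621 0.01308435 0.06258888] [-0.97527219  0.2453103  -5.26122042] 0.04939121005716386
```

{"name": "drive_tool", "arguments": {
  "commands": [0,0,1,0,0,0,2,0,0,0,3,0,0,0,4,0,0,0,4,0]
}}

```text
clock: 11.9
ee_pos: [0.5013, 0.013, 0.0601]
tool_rot: [3.141, 0.0, 1.448]
ft_force: [1.0, -0.0, -5.6]
opening: 0.0491
```

{"name": "drive_tool", "arguments": {
  "commands": [0,0,0.5,0,0,0,1,0,0,0,1,0]
}}

```text
clock: 12.2
ee_pos: [0.5012, 0.013, 0.059]
tool_rot: [-3.141, -0.0, 1.448]
ft_force: [0.2, -0.1, -5.0]
opening: 0.0491
```

{"name": "drive_tool", "arguments": {
  "commands": [0,0,0.5,0,0,0,1,0,0,0,1,0]
}}

```text
clock: 12.5
ee_pos: [0.5012, 0.013, 0.058]
tool_rot: [-3.141, -0.0, 1.448]
ft_force: [0.0, -0.7, -5.6]
opening: 0.0489
```

{"name": "drive_tool", "arguments": {
  "commands": [0,0,0.5,0,0,0,1,0,0,0,1,0]
}}

```text
clock: 12.8
ee_pos: [0.5014, 0.0129, 0.0573]
tool_rot: [3.142, 0.0, 1.448]
ft_force: [-1.2, -0.7, -1.4]
opening: 0.049
```

{"name": "drive_tool", "arguments": {
  "commands": [0,0,0.5,0,0,0,1,0,0,0,1,0]
}}

```text
clock: 13.1
ee_pos: [0.5014, 0.0128, 0.0572]
tool_rot: [-3.142, 0.0, 1.448]
ft_force: [-7.0, -0.9, 8.7]
opening: 0.0493
```

{"name": "drive_tool", "arguments": {
  "commands": [0,0,-0.5,0,0,0,-0.5,0,0,0,-0.5,0,0,0,-0.5,0],
  "jaw": 72
}}

```text
clock: 13.5
ee_pos: [0.5015, 0.013, 0.0566]
tool_rot: [3.141, -0.0, 1.448]
ft_force: [0.1, 1.0, -0.2]
opening: 0.0721
```

{"name": "drive_tool", "arguments": {
  "commands": [0,0,-15,0,0,0,-50,0,0,0,-95,0,0,0,-140,0,0,0,-150,0]
}}

```text
clock: 14.0
ee_pos: [0.5044, 0.0128, 0.2131]
tool_rot: [3.132, -0.0, 1.448]
ft_force: [0.2, 0.1, 0.9]
opening: 0.0722
```

```bash
python3 - <<'E'
from h import *
go((.472,-.427,.20,20))
E
```

```text
now [0.5044 0.0128 0.2131] 83.0 t 14.0
[-440.464, 21.823, 13.078, 1.099]
```

{"name": "drive_tool", "arguments": {
  "commands": [-35,2,0,0,-80,4,0,0,-128,6,0,0,-176,9,0,0,-224,11,0,0],
  "jaw": 70
}}

```text
clock: 14.5
ee_pos: [0.4843, -0.2124, 0.2062]
tool_rot: [3.141, -0.0, 1.448]
ft_force: [0.9, -0.8, 1.7]
opening: 0.07
```

{"name": "drive_tool", "arguments": {
  "commands": [-48,2,0,0,-96,5,0,0,-144,7,0,0,-190,9,0,0,-205,10,0,0]
}}

```text
clock: 15.0
ee_pos: [0.4679, -0.4193, 0.2055]
tool_rot: [-3.141, 0.001, 1.444]
ft_force: [0.1, 0.7, -0.1]
opening: 0.0699
```

```bash
python3 - <<'E'
from h import *
im=r.camera("top");s=r.camera("scene")
cv2.imwrite("pics/g.png",np.vstack([np.hstack([crop(im,430,220,80,60,5),crop(s,170,60,80,60,5)]),np.hstack([crop(im,220,200,80,60,5),crop(s,260,155,80,60,5)])]))
go((.472,-.427,.11,83))
E
```

```text
now [ 0.4686 -0.4172  0.2055] 82.8 t 15.1
[-9.267, 4.649, 95.456, -0.004]
```

View pics/g.png

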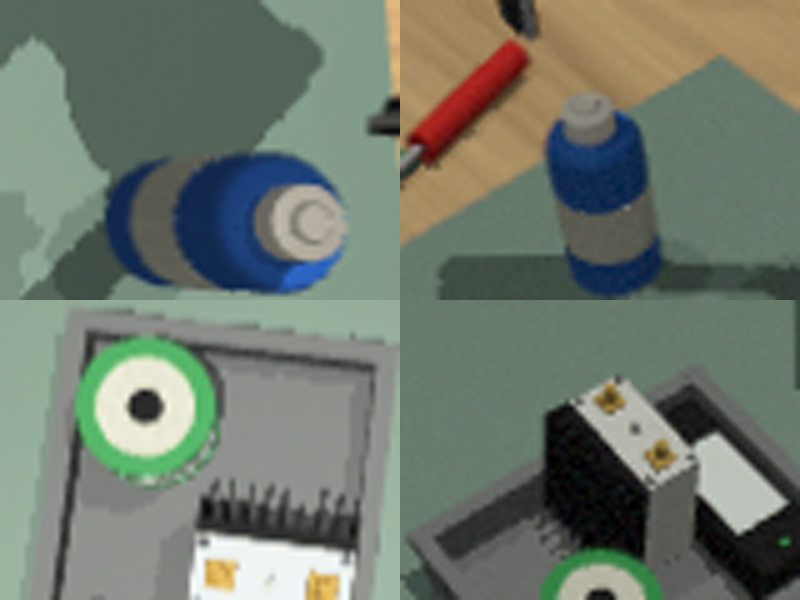

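```bash
python3 - <<'E'
from h import *
S=lambda l,o:(np.array(l)+.5)/5-.5+o
R=np.array([[np.cos(TY),np.sin(TY)],[-np.sin(TY),np.cos(TY)]])
print("bottle top",back("top",S([(308,222)],[430,220]),.135),"scene",back("scene",S([(188,106)],[170,60]),.135))
t=lambda cam,px,o,z:((back(cam,S(px,o),z)[:,:2]-TC)@R.T).round(4).tolist()
print("fin tips",t("top",[(215,182),(355,200)],[220,200],.088))
print("reel",t("top",[(146,106)],[220,200],.070))
print("tray inner far corners",t("top",[(88,33),(375,68)],[220,200],.038))
print("amp top corners scene -x+y, -x-y, +x-y:",t("scene",[(297,160),(218,75),(146,110),(250,187)],[260,155],.088))
print(proj("scene",[r.observe()['ee_pos']]))
E
```

```text
bottle top [[ 0.47067503 -0.43091744  0.135     ]] scene [[ 0.47308081 -0.42878783  0.135     ]]
fin tips [[0.0222, -0.0018], [0.021, -0.0625]]
reel [[0.0534, 0.0332]]
tray inner far corners [[0.0873, 0.0664], [0.0855, -0.0665]]
amp top corners scene -x+y, -x-y, +x-y: [[-0.0297, 0.0054], [-0.031, -0.0624], [0.0132, -0.0665], [0.0001, 0.0044]]
[[207.31681919  62.84544975]]
```

{"name": "drive_tool", "arguments": {
  "commands": [-12,5,10,0,-12,5,45,0,-12,5,80,0,-12,5,95,0,-12,5,95,0]
}}

```text
clock: 15.6
ee_pos: [0.4719, -0.4249, 0.1083]
tool_rot: [-3.137, -0.004, 1.449]
ft_force: [-0.1, 1.6, 0.3]
opening: 0.0701
```

{"name": "drive_tool", "arguments": {
  "commands": [0,0,0,0,0,0,0,0,0,0,0,0,0,0,0,0,0,0,0,0],
  "jaw": 22
}}

```text
clock: 16.1
ee_pos: [0.4739, -0.4291, 0.1145]
tool_rot: [3.139, 0.003, 1.448]
ft_force: [-1.4, 0.7, 5.9]
opening: 0.0303
```

{"name": "drive_tool", "arguments": {
  "commands": [0,0,-5,0,0,0,-25,0,0,0,-60,0,0,0,-90,0,0,0,-90,0]
}}

```text
clock: 16.6
ee_pos: [0.4751, -0.4301, 0.2085]
tool_rot: [3.134, 0.006, 1.448]
ft_force: [0.7, -0.4, -0.3]
opening: 0.03
```

```bash
python3 - <<'E'
from h import *
x,y=tray(55.5,-34)
go((x,y,.22,83))
E
```

```text
now [ 0.4751 -0.4301  0.2085] 82.9 t 16.6
[438.307, 35.989, -11.521, -0.001]
```

{"name": "drive_tool", "arguments": {
  "commands": [35,3,-10,0,80,7,-20,0,128,11,-30,0,177,15,-30,0,225,18,-30,0]
}}

```text
clock: 17.1
ee_pos: [0.5185, -0.2049, 0.2315]
tool_rot: [3.141, -0.0, 1.447]
ft_force: [1.2, -0.2, -2.6]
opening: 0.03
```

{"name": "drive_tool", "arguments": {
  "commands": [48,4,0,0,96,8,0,0,144,12,0,0,190,16,0,0,205,17,0,0]
}}

```text
clock: 17.6
ee_pos: [0.5605, -0.0011, 0.231]
tool_rot: [-3.141, -0.002, 1.451]
ft_force: [0.1, -0.5, -2.3]
opening: 0.0301
```

{"name": "drive_tool", "arguments": {
  "commands": [0,0,0,0,0,0,0,0]
}}

```text
clock: 17.8
ee_pos: [0.5602, -0.0058, 0.2311]
tool_rot: [-3.141, 0.001, 1.448]
ft_force: [-0.4, -0.3, -2.0]
opening: 0.0303
```

```bash
python3 - <<'E'
from h import *
im=r.camera("top");s=r.camera("scene")
cv2.imwrite("pics/i.png",np.hstack([crop(im,215,195,100,100,4),crop(s,240,100,100,120,4)[:400]]))
x,y=tray(55.5,-34)
go((x,y,.115,82.9))
E
```

```text
now [ 0.5603 -0.0068  0.2313] 82.9 t 17.9
[7.739, 3.47, 116.296, -0.0]
```

View pics/i.png

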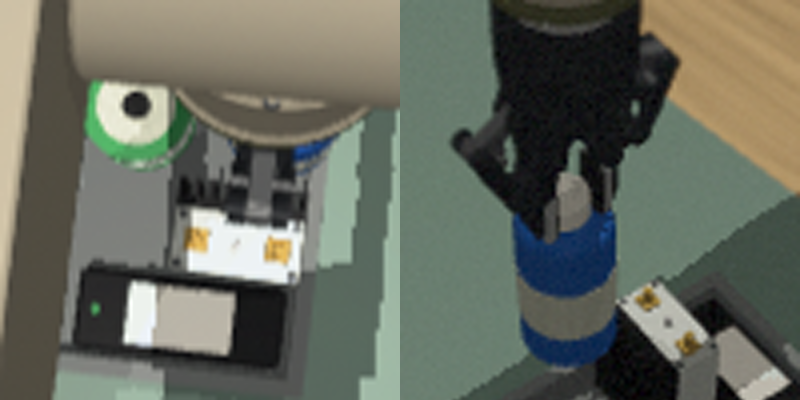

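{"name": "drive_tool", "arguments": {
  "commands": [8,3.5,15,0,8,3.5,40,0,8,3.5,65,0,8,3.5,85,0,8,3.5,85,0]
}}

```text
clock: 18.4
ee_pos: [0.5657, 0.0031, 0.1468]
tool_rot: [3.14, -0.003, 1.447]
ft_force: [-1.9, 4.5, 9.3]
opening: 0.03
```

{"name": "drive_tool", "arguments": {
  "commands": [0,0,6,0,0,0,14,0,0,0,20,0,0,0,24,0,0,0,24,0]
}}

```text
clock: 18.9
ee_pos: [0.5739, 0.0066, 0.1386]
tool_rot: [3.12, -0.009, 1.45]
ft_force: [-18.7, 26.8, 85.8]
opening: 0.0302
```

```bash
python3 - <<'E'
from h import *
R=np.array([[np.cos(TY),np.sin(TY)],[-np.sin(TY),np.cos(TY)]])
o=r.observe();print(R@(o['ee_pos'][:2]-TC),o['ee_pos'],o['ft_force'],o['opening'])
E
```

```text
[ 0.06393871 -0.02683475] [0.57387122 0.00658874 0.13862247] [-18.68303442  26.79031022  85.82080694] 0.03018043810749982
```

Unexpected contact, so I'm backing off upward and looking.

{"name": "drive_tool", "arguments": {
  "commands": [0,0,-15,0,0,0,-40,0,0,0,-80,0,0,0,-80,0]
}}

```text
clock: 19.3
ee_pos: [0.5681, 0.0014, 0.2082]
tool_rot: [3.132, -0.0, 1.447]
ft_force: [0.9, -0.1, -0.6]
opening: 0.0299
```

```bash
python3 - <<'E'
from h import *
im=r.camera("top");s=r.camera("scene")
cv2.imwrite("pics/j.png",np.hstack([crop(im,215,195,100,120,4),crop(s,240,100,100,120,4)]))
R=np.array([[np.cos(TY),np.sin(TY)],[-np.sin(TY),np.cos(TY)]])
o=r.observe();print(R@(o['ee_pos'][:2]-TC),o['ee_pos'],o['ft_force'],o['opening'])
E
```

```text
[ 0.05638706 -0.03278268] [0.56567719 0.00156248 0.20292902] [-0.13750789  0.68869485 -2.86887524] 0.02996593467841023
```

View pics/j.png

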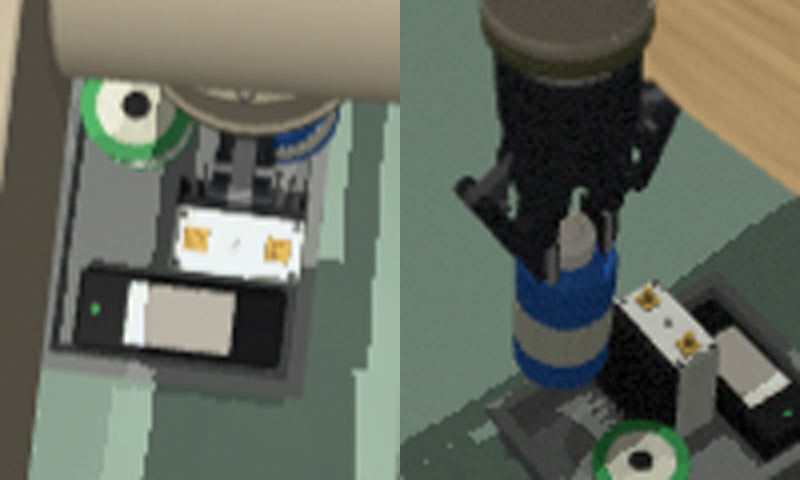

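```bash
cat >> h.py <<'E'
def circ(c,rad,ax=(0,0,1)):
    ax=np.array(ax)/np.linalg.norm(ax); u=np.cross(ax,[1,0,0]); u/=np.linalg.norm(u); v=np.cross(ax,u)
    t=np.linspace(0,2*np.pi,60)[:,None]; return np.array(c)+rad*(np.cos(t)*u+np.sin(t)*v)
E
python3 - <<'E'
from h import *
for e in([.5603,-.0068,.2313],[.5660,.0010,.204]):
  for lean in (0,-.06,-.12,-.18):   # bottom offset toward -y when negative
    e=np.array(e); ax=np.array([0,np.sin(-lean),np.cos(lean)]); 
    g=e+[0,0,.017]; bot=g-ax*.129; top=g+ax*.006
    for nm,c,rad in(("bot",bot,.03),("shoulder",bot+ax*.095,.03),("captop",top,.016)):
        q=(proj("scene",circ(c,rad,ax))-[240,100]+.5)*4-.5; print(lean,nm,"x",(q[:,0].min()+400).round(),(q[:,0].max()+400).round(),"y",q[:,1].min().round(),q[:,1].max().round(),end=" | ")
    print()
E
```

```text
0 bot x 522.0 619.0 y 294.0 372.0 | 0 shoulder x 517.0 621.0 y 195.0 276.0 | 0 captop x 539.0 596.0 y 168.0 211.0 | 
-0.06 bot x 514.0 610.0 y 286.0 366.0 | -0.06 shoulder x 514.0 618.0 y 192.0 275.0 | -0.06 captop x 540.0 597.0 y 167.0 212.0 | 
-0.12 bot x 506.0 601.0 y 277.0 359.0 | -0.12 shoulder x 512.0 616.0 y 188.0 274.0 | -0.12 captop x 540.0 597.0 y 167.0 213.0 | 
-0.18 bot x 498.0 593.0 y 268.0 351.0 | -0.18 shoulder x 510.0 613.0 y 185.0 273.0 | -0.18 captop x 541.0 598.0 y 166.0 215.0 | 
0 bot x 525.0 620.0 y 332.0 410.0 | 0 shoulder x 520.0 622.0 y 238.0 318.0 | 0 captop x 542.0 599.0 y 212.0 256.0 | 
-0.06 bot x 517.0 612.0 y 324.0 403.0 | -0.06 shoulder x 518.0 620.0 y 234.0 317.0 | -0.06 captop x 543.0 599.0 y 212.0 257.0 | 
-0.12 bot x 509.0 603.0 y 315.0 396.0 | -0.12 shoulder x 515.0 617.0 y 231.0 316.0 | -0.12 captop x 543.0 599.0 y 211.0 258.0 | 
-0.18 bot x 501.0 595.0 y 306.0 389.0 | -0.18 shoulder x 513.0 615.0 y 227.0 315.0 | -0.18 captop x 544.0 600.0 y 211.0 259.0 |
```

Image 10: the bottle's bottom clipped the tray rim in the far right corner, so it now leans about 0.1 rad in the grip. The amp and reel are unmoved. I'll stand it on free bench, regrip, and aim a little farther from the walls.

{"name": "drive_tool", "arguments": {
  "commands": [0,0,-30,0,-20,-6,-32,0,-55,-16,-32,0,-95,-28,-32,0,-135,-40,-32,0]
}}

```text
clock: 19.9
ee_pos: [0.507, -0.1279, 0.2318]
tool_rot: [-3.138, -0.001, 1.448]
ft_force: [-0.5, -0.5, -2.3]
opening: 0.0299
```

{"name": "drive_tool", "arguments": {
  "commands": [-35,-10,0,0,-65,-20,10,0,-85,-26,40,0,-96,-28,80,0,-96,-28,105,0]
}}

```text
clock: 20.4
ee_pos: [0.4659, -0.2193, 0.1242]
tool_rot: [-3.136, -0.002, 1.445]
ft_force: [0.7, 0.5, -2.2]
opening: 0.03
```

{"name": "drive_tool", "arguments": {
  "commands": [0,0,3,0,0,0,7,0,0,0,8,0,0,0,8,0]
}}

```text
clock: 20.8
ee_pos: [0.4701, -0.219, 0.1229]
tool_rot: [3.14, 0.001, 1.448]
ft_force: [-0.1, 0.2, -1.4]
opening: 0.0299
```

{"name": "drive_tool", "arguments": {
  "commands": [0,0,1,0,0,0,2,0,0,0,3,0,0,0,3,0]
}}

```text
clock: 21.2
ee_pos: [0.4691, -0.2187, 0.1186]
tool_rot: [3.142, 0.0, 1.448]
ft_force: [0.0, 0.6, -1.7]
opening: 0.0298
```

{"name": "drive_tool", "arguments": {
  "commands": [0,0,1,0,0,0,2,0,0,0,3,0,0,0,3,0]
}}

```text
clock: 21.6
ee_pos: [0.469, -0.2187, 0.1153]
tool_rot: [-3.141, -0.0, 1.448]
ft_force: [-0.5, -0.2, -1.4]
opening: 0.0299
```

{"name": "drive_tool", "arguments": {
  "commands": [0,0,1,0,0,0,2,0,0,0,2,0]
}}

```text
clock: 21.9
ee_pos: [0.469, -0.2188, 0.1134]
tool_rot: [-3.141, -0.0, 1.448]
ft_force: [0.2, -0.3, -2.3]
opening: 0.0301
```

{"name": "drive_tool", "arguments": {
  "commands": [0,0,1,0,0,0,2,0,0,0,2,0]
}}

```text
clock: 22.2
ee_pos: [0.469, -0.2187, 0.1114]
tool_rot: [-3.141, -0.0, 1.448]
ft_force: [0.3, 0.0, -1.1]
opening: 0.0301
```

{"name": "drive_tool", "arguments": {
  "commands": [0,0,1,0,0,0,2,0,0,0,2,0]
}}

```text
clock: 22.5
ee_pos: [0.469, -0.2187, 0.1094]
tool_rot: [-3.141, -0.0, 1.448]
ft_force: [0.9, -0.0, -2.6]
opening: 0.0303
```

{"name": "drive_tool", "arguments": {
  "commands": [0,0,0.5,0,0,0,1,0,0,0,1,0]
}}

```text
clock: 22.8
ee_pos: [0.4691, -0.2188, 0.1085]
tool_rot: [-3.141, -0.0, 1.448]
ft_force: [0.4, -0.4, -2.4]
opening: 0.0303
```

```bash
cat >> h.py <<'E'
def blob(cam,lo,hi,box,im=None):
    im=r.camera(cam) if im is None else im
    x0,y0,x1,y1=[int(v) for v in box]; h=cv2.inRange(cv2.cvtColor(im[y0:y1,x0:x1],cv2.COLOR_BGR2HSV),lo,hi)
    n,l,st,c=cv2.connectedComponentsWithStats(h)
    for i in range(1,n):
        if st[i,4]>40: print(cam,"bbox",st[i,0]+x0,st[i,1]+y0,st[i,0]+st[i,2]-1+x0,st[i,1]+st[i,3]-1+y0,"area",st[i,4],"c",(c[i]+[x0,y0]).round(1))
E
python3 - <<'E'
from h import *
e=r.observe()['ee_pos']; c=proj("scene",[e-[0,0,.05]])[0]; print(c)
blob("scene",(105,120,30),(125,255,255),(c[0]-35,c[1]-40,c[0]+35,c[1]+45))
for lean in(0,-.06,-.12):
  for sl in(0,.005):
    ax=np.array([0,np.sin(-lean),np.cos(lean)]); bot=e+[0,0,.017]-ax*(.129-sl)
    q=np.vstack([proj("scene",circ(bot,.03,ax)),proj("scene",circ(bot+ax*.105,.03,ax))]);print(lean,sl,"bot z",circ(bot,.03,ax)[:,2].min().round(4),q.min(0).round(1),q[:60].max(0).round(1), "xbot",q[:60,0].min().round(1))
E
```

```text
[255.74107207 135.00369463]
scene bbox 244 121 264 137 area 238 c [255.  129.8]
scene bbox 245 143 264 152 area 102 c [254.6 148.2]
0 0 bot z -0.0035 [244.2 117. ] [267.  156.7] xbot 247.0
0 0.005 bot z 0.0015 [244.  115.7] [266.9 155.6] xbot 246.9
-0.06 0 bot z -0.0051 [243.8 116.4] [265.3 155.5] xbot 245.4
-0.06 0.005 bot z -0.0001 [243.8 115.2] [265.2 154.5] xbot 245.3
-0.12 0 bot z -0.0062 [243.5 115.8] [263.5 154.2] xbot 243.7
-0.12 0.005 bot z -0.0012 [243.5 114.6] [263.6 153.2] xbot 243.7
```

{"name": "drive_tool", "arguments": {
  "commands": [0,0,1,0,0,0,2,0,0,0,2,0]
}}

```text
clock: 23.15
ee_pos: [0.4694, -0.2193, 0.1076]
tool_rot: [3.141, 0.001, 1.448]
ft_force: [-1.8, 0.2, 5.8]
opening: 0.03
```

{"name": "drive_tool", "arguments": {
  "commands": [0,0,1,0,0,0,1.5,0,0,0,1.5,0]
}}

```text
clock: 23.45
ee_pos: [0.4697, -0.2198, 0.1074]
tool_rot: [3.14, 0.002, 1.448]
ft_force: [-5.8, -0.1, 14.8]
opening: 0.0303
```

{"name": "drive_tool", "arguments": {
  "commands": [0,0,-1,0,0,0,-1,0,0,0,-1,0,0,0,-1,0,0,0,-1,0],
  "jaw": 50
}}

```text
clock: 23.95
ee_pos: [0.469, -0.2187, 0.1058]
tool_rot: [-3.141, -0.0, 1.448]
ft_force: [-1.2, -0.5, -0.2]
opening: 0.05
```

{"name": "drive_tool", "arguments": {
  "commands": [0,0,-20,0,0,0,-50,0,0,0,-70,0,0,0,-70,0,0,0,-70,0]
}}

```text
clock: 24.45
ee_pos: [0.4693, -0.2189, 0.176]
tool_rot: [3.141, 0.0, 1.448]
ft_force: [-0.0, -0.7, 0.3]
opening: 0.0501
```

```bash
python3 - <<'E'
from h import *
from scipy.optimize import least_squares
im=r.camera("scene"); c=proj("scene",[(.47,-.225,.06)])[0]
b=(c[0]-35,c[1]-40,c[0]+35,c[1]+45)
blob("scene",(105,120,30),(125,255,255),b,im)
blob("top",(105,120,30),(125,255,255),(330,190,460,300))
for x,y in((.47,-.22),(.47,-.23),(.46,-.22)):
    f=lambda cam,z:proj(cam,circ((x,y,z),.03))
    for cam in("scene","top"):
        q=np.vstack([f(cam,0),f(cam,.098)]);print(x,y,cam,q.min(0).round(1),q.max(0).round(1))
go((.47,-.22,.113,83))
cv2.imwrite("pics/k.png",crop(im,210,90,90,90,4))
E
```

```text
scene bbox 242 116 262 136 area 300 c [252.5 127. ]
scene bbox 245 142 263 152 area 110 c [254.4 148.1]
top bbox 374 253 396 280 area 353 c [383.9 266.3]
0.47 -0.22 scene [243.7 117.8] [266.4 155.9]
0.47 -0.22 top [360.3 251.3] [398.  279.9]
0.47 -0.23 scene [241.5 116. ] [264.2 154. ]
0.47 -0.23 top [364.5 251.2] [402.7 279.8]
0.46 -0.22 scene [246.5 116.1] [268.9 154.1]
0.46 -0.22 top [360.4 256. ] [398.2 284.7]
now [ 0.4684 -0.2183  0.1746] 83.0 t 24.55
[-1.44, 1.809, 61.582, -0.001]
```

{"name": "drive_tool", "arguments": {
  "commands": [-10.5,2,10,0,-10.5,2,35,0,-10.5,2,55,0,-10.5,2,61,0,-10.5,2,61,0]
}}

```text
clock: 25.05
ee_pos: [0.4684, -0.2291, 0.1128]
tool_rot: [-3.138, -0.002, 1.447]
ft_force: [0.8, 0.2, 0.6]
opening: 0.0502
```

{"name": "drive_tool", "arguments": {
  "commands": [0,0,0,0,0,0,0,0,0,0,0,0,0,0,0,0,0,0,0,0],
  "jaw": 22
}}

```text
clock: 25.55
ee_pos: [0.4703, -0.2298, 0.116]
tool_rot: [3.14, 0.001, 1.448]
ft_force: [-0.7, -0.7, 3.4]
opening: 0.03
```

{"name": "drive_tool", "arguments": {
  "commands": [0,0,-5,0,0,0,-20,0,0,0,-45,0,0,0,-75,0,0,0,-100,0]
}}

```text
clock: 26.05
ee_pos: [0.47, -0.2295, 0.2177]
tool_rot: [3.14, 0.0, 1.448]
ft_force: [0.4, 0.1, -1.0]
opening: 0.0301
```

{"name": "drive_tool", "arguments": {
  "commands": [0,0,-15,0,0,0,-20,0,0,0,-20,0]
}}

```text
clock: 26.35
ee_pos: [0.47, -0.2296, 0.2355]
tool_rot: [3.141, 0.0, 1.448]
ft_force: [0.1, -1.4, -1.7]
opening: 0.03
```

```bash
cat >> h.py <<'E'
def bottle():
    e=r.observe()['ee_pos']; c=proj("scene",[e-[0,0,.05]])[0]
    blob("scene",(105,120,30),(125,255,255),(c[0]-35,c[1]-45,c[0]+35,c[1]+50))
    for lean in(.08,0,-.08):
        ax=np.array([0,np.sin(-lean),np.cos(lean)]); bot=e+[0,0,.017]-ax*.130
        b=proj("scene",circ(bot,.03,ax));print(lean,"x",b[:,0].min().round(1),b[:,0].max().round(1),"ymax",b[:,1].max().round(1),"shoulder x",proj("scene",circ(bot+ax*.09,.03,ax))[:,0].min().round(1))
E
python3 - <<'E'
from h import *
bottle(); x,y=tray(53,-30.5)
go((x,y,.235,83))
E
```

```text
scene bbox 238 85 259 105 area 329 c [249.   96.1]
scene bbox 241 112 261 124 area 125 c [251.8 119.4]
0.08 x 243.3 264.8 ymax 126.7 shoulder x 238.7
0 x 240.8 262.3 ymax 125.3 shoulder x 237.9
-0.08 x 238.4 259.9 ymax 123.6 shoulder x 237.0
now [ 0.4695 -0.2293  0.2343] 83.0 t 26.4
[243.159, 63.746, -0.71, -0.001]
```

{"name": "drive_tool", "arguments": {
  "commands": [10,3,0,0,30,8,0,0,57,15,0,0,87,23,0,0,117,31,0,0]
}}

```text
clock: 26.9
ee_pos: [0.5146, -0.1152, 0.2335]
tool_rot: [-3.139, -0.001, 1.447]
ft_force: [0.5, 0.2, -1.6]
opening: 0.0299
```

{"name": "drive_tool", "arguments": {
  "commands": [30,8,0,0,60,16,0,0,87,23,0,0,107,28,0,0,118,31,0,0]
}}

```text
clock: 27.4
ee_pos: [0.5598, -0.0014, 0.2334]
tool_rot: [-3.139, -0.001, 1.45]
ft_force: [-0.0, -0.6, -1.5]
opening: 0.0304
```

{"name": "drive_tool", "arguments": {
  "commands": [4,1,0,0,4,1,0,0,4,1,0,0]
}}

```text
clock: 27.7
ee_pos: [0.5613, -0.0007, 0.2348]
tool_rot: [-3.141, 0.0, 1.447]
ft_force: [-0.1, 0.7, -1.4]
opening: 0.0299
```

```bash
python3 - <<'E'
from h import *
bottle(); x,y=tray(53,-30.5)
go((x,y,.121,83))
E
```

```text
scene bbox 270 153 295 175 area 401 c [283.  164.9]
scene bbox 272 180 295 192 area 145 c [284.1 187.6]
0.08 x 274.4 298.6 ymax 195.8 shoulder x 271.2
0 x 271.5 295.7 ymax 193.8 shoulder x 270.3
-0.08 x 268.7 292.8 ymax 191.5 shoulder x 269.3
now [ 0.5614 -0.0009  0.235 ] 82.9 t 27.75
[5.211, 0.542, 113.954, -0.002]
```

{"name": "drive_tool", "arguments": {
  "commands": [5,0.5,15,0,5,0.5,40,0,5,0.5,60,0,5,0.5,72,0,5,0.5,72,0]
}}

```text
clock: 28.25
ee_pos: [0.561, 0.0048, 0.1601]
tool_rot: [-3.137, 0.0, 1.447]
ft_force: [-0.3, 0.3, -1.0]
opening: 0.0298
```

{"name": "drive_tool", "arguments": {
  "commands": [0,0,4,0,0,0,8,0,0,0,12,0,0,0,12,0]
}}

```text
clock: 28.65
ee_pos: [0.5627, 0.0049, 0.1509]
tool_rot: [-3.141, 0.0, 1.448]
ft_force: [0.6, 0.2, -2.7]
opening: 0.0301
```

Bottom is at rim height with no contact so far. I'll go down in small checks.

{"name": "drive_tool", "arguments": {
  "commands": [0,0,2,0,0,0,4,0,0,0,6,0,0,0,6,0]
}}

```text
clock: 29.05
ee_pos: [0.5625, 0.0049, 0.1447]
tool_rot: [-3.141, 0.0, 1.448]
ft_force: [0.8, 0.1, -1.3]
opening: 0.0299
```

```bash
python3 - <<'E'
from h import *
o=r.observe();R=np.array([[np.cos(TY),np.sin(TY)],[-np.sin(TY),np.cos(TY)]]);print(R@(o['ee_pos'][:2]-TC),o['ft_force'])
E
```

```text
[ 0.05288023 -0.02981214] [ 0.77409475  0.07199281 -1.31449102]
```

{"name": "drive_tool", "arguments": {
  "commands": [0,0,3,0,0,0,6,0,0,0,9,0,0,0,12,0,0,0,12,0]
}}

```text
clock: 29.55
ee_pos: [0.5623, 0.005, 0.1323]
tool_rot: [-3.14, 0.0, 1.448]
ft_force: [0.7, -0.6, -2.0]
opening: 0.0301
```

{"name": "drive_tool", "arguments": {
  "commands": [0,0,2,0,0,0,4,0,0,0,6,0,0,0,8,0,0,0,8,0]
}}

```text
clock: 30.05
ee_pos: [0.5625, 0.0049, 0.1247]
tool_rot: [-3.141, 0.0, 1.448]
ft_force: [0.4, -0.6, -2.1]
opening: 0.0301
```

{"name": "drive_tool", "arguments": {
  "commands": [0,0,1,0,0,0,2,0,0,0,3,0,0,0,3,0]
}}

```text
clock: 30.45
ee_pos: [0.5626, 0.0049, 0.1219]
tool_rot: [-3.141, 0.0, 1.448]
ft_force: [0.6, 0.0, -1.8]
opening: 0.03
```

{"name": "drive_tool", "arguments": {
  "commands": [0,0,0.5,0,0,0,1,0,0,0,1.5,0,0,0,1.5,0]
}}

```text
clock: 30.85
ee_pos: [0.5627, 0.0049, 0.1205]
tool_rot: [-3.141, -0.0, 1.448]
ft_force: [-0.5, -0.3, -1.9]
opening: 0.0303
```

{"name": "drive_tool", "arguments": {
  "commands": [0,0,0.5,0,0,0,1,0,0,0,1.5,0,0,0,1.5,0]
}}

```text
clock: 31.25
ee_pos: [0.5631, 0.0049, 0.1201]
tool_rot: [3.141, -0.0, 1.448]
ft_force: [-1.9, 0.1, 5.5]
opening: 0.03
```

{"name": "drive_tool", "arguments": {
  "commands": [0,0,-0.5,0,0,0,-0.5,0,0,0,-0.5,0,0,0,-0.5,0,0,0,-0.5,0],
  "jaw": 50
}}

```text
clock: 31.75
ee_pos: [0.5627, 0.0049, 0.1195]
tool_rot: [-3.142, -0.0, 1.448]
ft_force: [-0.2, 0.2, -0.7]
opening: 0.05
```

{"name": "drive_tool", "arguments": {
  "commands": [0,0,-15,0,0,0,-50,0,0,0,-90,0,0,0,-110,0,0,0,-110,0]
}}

```text
clock: 32.25
ee_pos: [0.5653, 0.0047, 0.2357]
tool_rot: [3.133, -0.0, 1.448]
ft_force: [-0.0, -0.5, -0.3]
opening: 0.0501
```

```bash
python3 - <<'E'
from h import *
go((.429,.249,.22,83))
B=lambda l:(np.array(l)+.5)/4.7-.5+[135,195]
# can top circle fits: white blob in both views
blob("top",(0,0,180),(179,60,255),(135,270,180,310)); blob("scene",(0,0,150),(179,60,255),(370,190,425,260))
for x,y in((.429,.249),(.429,.254),(.434,.249)):
  for c in("top","scene"):
    q=proj(c,circ((x,y,.15),.026));print(x,y,c,q.min(0).round(1),q.max(0).round(1))
E
```

```text
now [0.5653 0.0047 0.2357] 83.0 t 32.25
[225.717, -165.245, 15.704, -0.001]
top bbox 176 277 179 309 area 78 c [178.1 297.2]
top bbox 141 278 167 303 area 541 c [153.9 290.5]
scene bbox 389 199 410 217 area 316 c [399.4 208.1]
0.429 0.249 top [140.7 275.1] [166.9 301.8]
0.429 0.249 scene [387.4 199.1] [409.7 217.9]
0.429 0.254 top [138.1 275.1] [164.3 301.9]
0.429 0.254 scene [389.1 200.4] [411.4 219.3]
0.434 0.249 top [140.7 272.6] [166.9 299.3]
0.434 0.249 scene [386.1 200.3] [408.4 219.2]
```

{"name": "drive_tool", "arguments": {
  "commands": [25,-19,0,0,60,-45,0,0,98,-73,0,0,136,-101,0,0,174,-129,0,0],
  "jaw": 85
}}

```text
clock: 32.85
ee_pos: [0.454, 0.1944, 0.2279]
tool_rot: [-3.139, 0.001, 1.447]
ft_force: [0.9, 1.1, -0.3]
opening: 0.0851
```

{"name": "drive_tool", "arguments": {
  "commands": [30,-23,0,0,52,-39,0,0,52,-39,0,0,52,-39,0,0]
}}

```text
clock: 33.25
ee_pos: [0.4229, 0.2498, 0.2283]
tool_rot: [-3.14, 0.002, 1.45]
ft_force: [0.1, 0.1, 0.5]
opening: 0.0848
```

```bash
python3 - <<'E'
from h import *
go((.426,.249,.112,83))
E
```

```text
now [0.4229 0.2498 0.2283] 83.1 t 33.25
[-0.383, 3.184, 116.307, 0.001]
```

{"name": "drive_tool", "arguments": {
  "commands": [-0.5,2.5,20,0,-0.5,2.5,60,0,-0.5,2.5,95,0,-0.5,2.5,115,0,-0.5,2.5,115,0]
}}

```text
clock: 33.75
ee_pos: [0.4238, 0.2464, 0.1102]
tool_rot: [-3.135, 0.005, 1.446]
ft_force: [-0.3, -0.1, 0.3]
opening: 0.0853
```

{"name": "drive_tool", "arguments": {
  "commands": [0,0,0,0,0,0,0,0,0,0,0,0,0,0,0,0,0,0,0,0],
  "jaw": 42
}}

```text
clock: 34.25
ee_pos: [0.4274, 0.2496, 0.1168]
tool_rot: [3.139, -0.002, 1.448]
ft_force: [-2.0, -0.7, 7.0]
opening: 0.0505
```

{"name": "drive_tool", "arguments": {
  "commands": [0,0,-5,0,0,0,-25,0,0,0,-60,0,0,0,-95,0,0,0,-125,0]
}}

```text
clock: 34.75
ee_pos: [0.4263, 0.2491, 0.242]
tool_rot: [3.14, -0.001, 1.448]
ft_force: [0.5, 1.5, -2.0]
opening: 0.0507
```

```bash
python3 - <<'E'
from h import *
x,y=tray(-7.5,37);print(x,y)
go((x,y,.24,83))
E
```

```text
0.5103680374011367 0.07832234456116899
now [0.4263 0.2491 0.242 ] 83.0 t 34.75
[-159.143, 104.322, 1.988, -0.001]
```

{"name": "drive_tool", "arguments": {
  "commands": [-10,6,0,0,-30,19,0,0,-58,38,0,0,-87,57,0,0,-115,75,0,0]
}}

```text
clock: 35.25
ee_pos: [0.4865, 0.1239, 0.2385]
tool_rot: [-3.141, 0.001, 1.448]
ft_force: [1.0, -0.5, -1.7]
opening: 0.0509
```

{"name": "drive_tool", "arguments": {
  "commands": [-22,14,0,0,-36,24,0,0,-43,28,0,0,-43,28,0,0,-43,28,0,0]
}}

```text
clock: 35.75
ee_pos: [0.5085, 0.0799, 0.2391]
tool_rot: [-3.141, -0.0, 1.448]
ft_force: [1.0, 0.9, -2.2]
opening: 0.0502
```

```bash
python3 - <<'E'
from h import *
x,y=tray(-7.5,37)
go((x,y,.12,83))
s=r.camera("scene")
cv2.imwrite("pics/l.png",crop(s,240,100,130,115,5))
e=r.observe()['ee_pos']
for l in(0,-.08):
    ax=np.array([0,np.sin(-l),np.cos(l)]); g=e+[0,0,.017]; q=proj("scene",circ(g-ax*.134,.026,ax)); print(l,((q.min(0)-[240,100]+.5)*5-.5).round(),((q.max(0)-[240,100]+.5)*5-.5).round())
E
```

```text
now [0.5085 0.0799 0.2391] 83.0 t 35.75
[-1.376, 2.021, 119.079, -0.001]
0 [359. 415.] [465. 502.]
-0.08 [343. 400.] [449. 490.]
```

View pics/l.png

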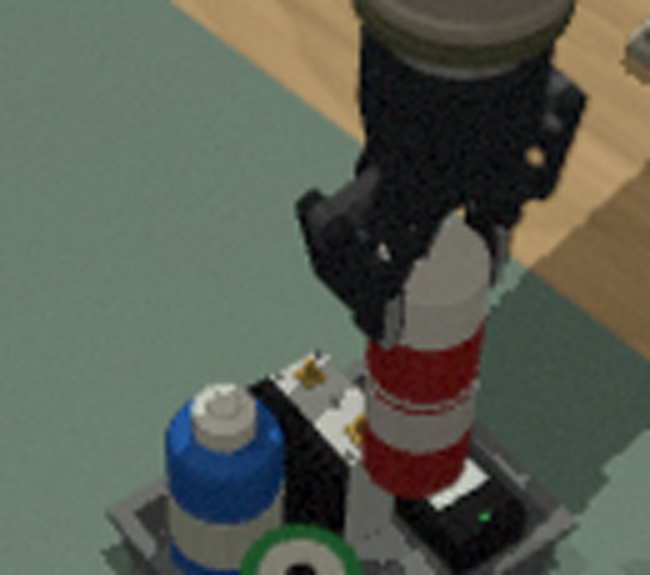

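The picture shows the can held upright over its slot at (415,480), with the bottle, reel, amp and brick all in place. Lower it with force checks.

{"name": "drive_tool", "arguments": {
  "commands": [-1.5,2,15,0,-1.5,2,40,0,-1.5,2,65,0,-1.5,2,80,0,-1.5,2,80,0]
}}

```text
clock: 36.3
ee_pos: [0.5085, 0.0781, 0.1561]
tool_rot: [-3.136, 0.001, 1.449]
ft_force: [-0.4, 0.7, -3.0]
opening: 0.0504
```

{"name": "drive_tool", "arguments": {
  "commands": [0,0,3,0,0,0,6,0,0,0,9,0,0,0,9,0]
}}

```text
clock: 36.7
ee_pos: [0.511, 0.0778, 0.1508]
tool_rot: [3.141, -0.0, 1.448]
ft_force: [-0.1, 0.0, -2.6]
opening: 0.0508
```

{"name": "drive_tool", "arguments": {
  "commands": [0,0,3,0,0,0,6,0,0,0,9,0,0,0,9,0]
}}

```text
clock: 37.1
ee_pos: [0.5104, 0.0778, 0.1409]
tool_rot: [-3.141, 0.0, 1.448]
ft_force: [-0.8, -0.5, -2.7]
opening: 0.0505
```

{"name": "drive_tool", "arguments": {
  "commands": [0,0,3,0,0,0,7,0,0,0,11,0,0,0,14,0,0,0,14,0]
}}

```text
clock: 37.6
ee_pos: [0.5103, 0.0778, 0.1268]
tool_rot: [-3.14, 0.0, 1.448]
ft_force: [0.1, 0.9, -2.6]
opening: 0.0508
```

{"name": "drive_tool", "arguments": {
  "commands": [0,0,1,0,0,0,2,0,0,0,3,0,0,0,4,0,0,0,4,0]
}}

```text
clock: 38.1
ee_pos: [0.5107, 0.0778, 0.1234]
tool_rot: [-3.141, 0.0, 1.448]
ft_force: [-0.2, 0.5, -2.6]
opening: 0.0503
```

{"name": "drive_tool", "arguments": {
  "commands": [0,0,0.5,0,0,0,1,0,0,0,1.5,0,0,0,1.5,0]
}}

```text
clock: 38.5
ee_pos: [0.5108, 0.0778, 0.122]
tool_rot: [-3.141, 0.0, 1.448]
ft_force: [-0.7, -0.6, -3.2]
opening: 0.0506
```

{"name": "drive_tool", "arguments": {
  "commands": [0,0,0.5,0,0,0,1,0,0,0,1.5,0,0,0,1.5,0]
}}

```text
clock: 38.9
ee_pos: [0.5109, 0.0779, 0.1209]
tool_rot: [3.141, -0.0, 1.448]
ft_force: [-2.1, 1.2, 2.1]
opening: 0.0504
```

{"name": "drive_tool", "arguments": {
  "commands": [0,0,0.5,0,0,0,1,0,0,0,1,0]
}}

```text
clock: 39.2
ee_pos: [0.511, 0.0779, 0.1209]
tool_rot: [3.141, -0.0, 1.448]
ft_force: [-5.0, 0.3, 9.1]
opening: 0.0505
```

{"name": "drive_tool", "arguments": {
  "commands": [0,0,-0.5,0,0,0,-0.5,0,0,0,-0.5,0,0,0,-0.5,0,0,0,-0.5,0],
  "jaw": 72
}}

```text
clock: 39.7
ee_pos: [0.5108, 0.0778, 0.12]
tool_rot: [-3.142, -0.0, 1.448]
ft_force: [0.6, 0.5, 0.4]
opening: 0.0718
```

{"name": "drive_tool", "arguments": {
  "commands": [0,0,-15,0,0,0,-50,0,0,0,-90,0,0,0,-120,0,0,0,-120,0]
}}

```text
clock: 40.2
ee_pos: [0.5138, 0.078, 0.2473]
tool_rot: [3.131, -0.002, 1.448]
ft_force: [-0.0, -0.0, -0.0]
opening: 0.0719
```

{"name": "drive_tool", "arguments": {
  "commands": [-25,-5,0,0,-65,-10,0,0,-110,-20,0,0,-155,-30,0,0,-200,-40,0,0]
}}

```text
clock: 40.7
ee_pos: [0.4457, -0.1171, 0.2404]
tool_rot: [3.141, 0.0, 1.448]
ft_force: [1.1, -0.9, 0.5]
opening: 0.072
```

{"name": "drive_tool", "arguments": {
  "commands": [-40,-10,0,0,-80,-20,0,0,-100,-20,0,0,-100,-20,0,0]
}}

```text
clock: 41.1
ee_pos: [0.4136, -0.2148, 0.2403]
tool_rot: [3.142, 0.001, 1.444]
ft_force: [0.2, 1.2, -0.0]
opening: 0.0721
```

```bash
python3 - <<'E'
from h import *
im=r.camera("top");s=r.camera("scene")
cv2.imwrite("pics/m.png",np.hstack([crop(im,210,190,100,110,4),crop(s,240,130,120,110,4)[:, :400]]))
R=np.array([[np.cos(TY),np.sin(TY)],[-np.sin(TY),np.cos(TY)]])
print(r.observe()['ee_pos'])
def tb(name,cam,x,y,z,rad):
    q=proj(cam,circ((*tray(x,y),z),rad));print(name,cam,"pred",q.min(0).round(1),q.max(0).round(1))
for c in("top","scene"):
    tb("cantop",c,-7.5,37,.154,.026);tb("captop",c,53,-31,.139,.016);tb("reel",c,54,34,.070,.031)
print("white top");blob("top",(0,0,140),(179,60,255),(210,190,310,300),im)
print("white scene");blob("scene",(0,0,140),(179,60,255),(240,130,360,240),s)
print("green");blob("top",(55,90,60),(80,255,255),(210,190,310,300),im);blob("scene",(55,90,60),(80,255,255),(240,130,360,240),s)
E
```

```text
[ 0.41431262 -0.21247735  0.24017667]
cantop top pred [227.1 233.3] [253.3 259.6]
captop top pred [269.8 213. ] [285.5 228.6]
reel top pred [234.4 206.6] [262.5 234.5]
cantop scene pred [310.8 174.8] [332.6 192.4]
captop scene pred [277.9 175.8] [291.  186.3]
reel scene pred [287.3 204.1] [312.1 225. ]
white top
top bbox 210 190 309 299 area 7115 c [258.3 243.7]
top bbox 239 211 258 230 area 275 c [248.6 220.8]
top bbox 272 215 286 230 area 191 c [279.1 222.6]
top bbox 246 265 273 283 area 432 c [259.4 274. ]
white scene
scene bbox 294 171 332 192 area 443 c [315.9 182.2]
scene bbox 278 177 290 186 area 104 c [284.3 181.5]
scene bbox 291 208 308 222 area 179 c [299.8 214.7]
green
top bbox 235 207 263 234 area 289 c [248.5 220.8]
scene bbox 288 205 311 225 area 198 c [299.4 215.5]
```

```bash
python3 -c "
from rig import r
print(r.close_job(), r.observe()['clock'])"
```

```text
the job is handed in; nothing more can be done
the job is handed in; nothing more can be done
```

All four items are standing in the tray, set down in the order you listed: reel, amplifier, bottle, spray can. The job was handed in at about 41 s.

- **Amplifier and brick:** The amplifier's flat side faces the brick with a gap of about 2–4 mm, and its heat sink points away. The brick's label sits at the same pixels as at the start, so it did not move.
- **Slip on the bottle:** On the first try it caught the tray rim. The wrist force reached about 86 N (the limit is 120 N), and the bottle tilted about 0.1 rad in the grip. I set it down on clear bench, where it rocked back upright, gripped it again and placed it with more clearance. That contact may count against the force limits or the "do not knock" rule.
- **Last checks:** The tops of the reel, bottle and can were within about 1–2 pixels (2–3 mm) of where upright items would be, in both cameras. In the top view the can ran into other light areas, so only the scene camera checked it.
- **Not checked:** I had used all 12 picture views, so I did not look at the finished tray by eye. I did not re-measure the amplifier after placing the can. The tape, vice and analyser were never approached, but I did not re-measure them either.

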